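# Seat a vial cap with the bench capping press

### The arm

A 6-joint arm with a two-finger parallel gripper is mounted at the origin on the work surface. World frame = base frame: x ahead of the robot, y to its left, z up, the work surface at z = 0. Lengths are in m, angles in rad, forces in N, time in s.
With the tool pointing down it reaches from about 0.35 to 0.925 m from the base axis. Payload 6.4 kg.
Tool frame: the origin (TCP) lies midway between the tips of the shut fingers; the grasp point (between the pads) lies 19 mm behind it (robot.grip_depth is the distance from the TCP to the grasp point, in m); z points along the fingers, y is the direction in which the jaws open and shut (so a half turn about z gives the same grasp; the last joint's range is limited). The gripper opens to 85 mm and grips with 20 to 120 N. Pads are 22 mm wide; open, the fingers measure 114 mm over their backs; the gripper's body (76 mm by 85 mm) begins 54 mm behind the grasp point. The pads swing forward as they close: fully open they stand 13 mm farther back than shut.
Start: joints at [-1.282, 0.245, 1.558, -0, 1.339, -0.174], TCP at [0.29, -0.582, 0.231] pointing down, gripper open.
Joint ranges: [-3.13, 3.13], [-1.02, 2.26], [0.13, 2.54], [-0.95, 4.09], [0.21, 2.88], [-2.74, 2.74]. Speed limits (rad/s): [2.57, 2.57, 3.14, 3.14, 3.14, 3.14].

### API

Orientations are given as a 3x3 rotation matrix whose columns are the frame's x, y, z axes.
In Python, from station import robot gives the robot as it stands.
- The arm moves only by the tool step_arm, never from a script. Its argument "increments" is a list of rows, each a list of 7 numbers: the shift along the tool's x, y, z each as a share of 0.8 m, from -1 to 1, then the turn, a rotation vector about the tool's x, y, z each as a share of 30 degrees, from -1 to 1, then the opening, from -1 (shut) to 1 (fully open). In form: [[x, y, z, ax, ay, az, fingers], ...]. A call has 1 to 5 rows; each row is the pose to reach, as a shift and turn from the pose measured when the call began, along the tool's axes at that moment; what a row does not reach only later rows make up. A row lasts 1/8 s, in which the tool goes at most 62.5 mm and 10.7 degrees, less where a joint would pass 70% of its speed; a pose out of reach is approached as far as the arm can. A call with a number of a shift or a turn outside -1 to 1 is refused whole. A call with a gripper value outside its range is refused whole. The fingers move at their own pace and stop on an object; the grip force is fixed at half the most. Time passes only in rows, so rows that repeat a pose let the fingers close. It gives the time, the measured TCP pose, the force and the opening at its end, in the units of the state.
- robot.get_obs(): the state, without advancing time (a new reading comes with each control period).
- robot.snapshot(name): name is "scene" or "top" or "wrist"; returns a dict with "frame" (480x640x3 uint8, blue, green, red), "fx", "fy", "cx", "cy" (pixels), "xyz" and "attitude" of the camera in the world; the wrist camera has in their place "mount" (4x4, takes a point from camera to tool coordinates, whose origin is the TCP and whose axes are the flange's). Camera axes: x right, y down, z forward; pixel columns grow to the right and rows downward; lengths in m; the calibration is good to about 2 mm. A picture is of the moment at which its call begins: read the wrist's pose just before it. There is no depth.
- robot.job_done(): hands the job in, once; it reports no verdict.
The state is a dict: "time": time; "joints": joint angles; "joint_vel": joint speeds; "joint_torque": joint torques, N m; "tcp_pos": TCP position; "tcp_rot": TCP orientation; "ft_force": force on the tool from outside, world axes, zero at the start; "ft_torque": the same for the moment, N m; "finger_gap": finger opening in m.
Only numpy, scipy, OpenCV 4.12 (cv2) and the standard library are available. Lean on these libraries where they do the work, as an engineer would, in place of code of your own. Each camera call takes 0.05 s, during which the arm holds its last target.

### The job

Close the sample vial with the bench capping press: slide its carrier along the channel fully home against the end stop, so that the side spring plunger snaps into its notch and grips it. Then press the black plunger knob down, through the bite of the cap, to the hard stop where the cap has bottomed on the vial, without ramming it (below 45 N), keep it pressed there for about a second and let it spring fully back up. Leave the carrier home in the press with the cap fully on, and do not disturb the dish, the spare vial and the small box beside it.

Things in the scene. Friction and masses are not known exactly. Their poses are not given: they have to be found in the camera images.
- press: Grey bench capping press, fixed. Origin on the table below the plunger axis; z up; x runs along its channel from open mouth to end stop. Base plate 12 mm thick, x -210 to +100, y +-60 mm. Column at x 60 to 96 mm; from it an arm 46 mm wide, 112 to 140 mm above the table, reaches over the channel to x = -25 mm.
- channel_mouth (a point): Point on the base plate (12 mm above the table), mid-channel, where the two 16 mm high rails begin (press x = -110 mm). Rails: inner faces 46 mm apart, outer faces 70 mm apart, running to the end stop; flared lips reach 26 mm further out, to 43 mm each side.
- end_stop (a point): Centre of the end stop's face, at press x = +38 mm, 22 mm above the table; the carrier's nose meets it when fully home.
- side_plunger (a joint): Side spring plunger, horizontal, on the press's +y side at x = -45 mm, reaching out to y = 70 mm. Metres pushed outwards: 0 with its ball (radius 9 mm) fully out, 5.5 mm into the channel; about 0.003 to 0.004 while the carrier's flank rides past (spring 2.5 to 4 N); back below 0.002 once dropped into the carrier's notch.
- plunger_top (a point): Centre of the flat top of the black plunger knob (44 mm across, 20 mm thick), vertically over the press origin, 198 mm above the table when up. It moves straight down only.
- plunger (a joint): Plunger depth in m, 0 up. Its spring pushes back with 4.5 N at the top, 8.5 N at 26 mm. 12 to 21 mm down its 28 mm wide foot meets the vial's cap, which resists with 6 N more while it slides on (not the stop yet: 12 to 15 N in all). The stop comes when the cap has bottomed, at 18 to 26 mm depending on how tall the vial stands, and is hard: force rises steeply there.
- carrier: Loose aluminium bar, 173 x 44 x 20 mm, 0.3 to 0.6 kg, flat on the base plate, nose between the rails, 90 to 115 mm short of home. Origin on its underside below the upright glass vial held in it (27 mm across); x points to its tapered nose (+38 mm). Notches in both flanks, x -40 to -61 mm. Fully home, its origin lies 12 mm above the press's and the axes agree.
- carrier_rear (a point): Middle of the carrier's flat rear end face (its x = -135 mm), 18 mm above its underside, 30 mm above the table: the place to push. An upright lug stands there, 10 mm thick, 32 mm wide, top 48 mm above the table. Pushing past the side spring plunger takes some 4 to 12 N, briefly more if quick, as the ball climbs the nose and rides the flank; at the end stop the force rises steeply.
- cap (a joint): White push-on cap (32 mm across, 11 mm tall) on the carrier's vial. Metres slid on: 0 to 0.001 at the start, 0.006 when bottomed on the vial; it stays where it is pushed. Vials stand at different heights: the cap's top starts anywhere from 71 to 80 mm above the table, which is not told.
- dish: Bystander: clear closed Petri dish, 90 mm across, 16 mm tall, origin under its centre, on the press's +y side.
- spare_vial: Bystander: capped glass vial standing upright, 32 mm across, 49 mm tall, origin under its centre, on the press's +y side.
- cap_box: Bystander: small dark open box, 90 x 65 x 45 mm, origin under its centre, on the press's +y side.
Mind the look-alikes: they are no part of the job. There is more than one size of the carrier; the one meant has the size given above.

How it is judged:
By the outcome, as a careful person would: the job done as asked, in the order asked, and still so for the second after the job is handed in, with the robot touching nothing.
It also fails if it takes over 53 s, if anything falls off the work surface, if the arm or the gripper's body presses on something with over 40 N, if the wrist force passes 120 N, or if a joint passes its speed limit or range.

## Working session

There is one attempt and no reset: what is moved stays moved. The work goes in short steps, Python scripts to look and compute and a tool call to move; the robot and the scene stay as the last step left them, time stands still between calls to the robot, and variables do not carry over. Pictures are saved under pics/ and viewed, and the job is handed in when it is done.

Besides the shell and the picture viewer there is one more tool, called in YAML: its name, and indented under it one key for each argument. step_arm: Moves the arm, as the interface text tells. Its arguments: {"type":"object","properties":{"increments":{"type":"array"}},"required":["increments"]}

```bash
mkdir -p pics
cat > h.py <<'E'
import numpy as np, cv2, pickle
from station import robot
def snap(name,fn):
    o=robot.get_obs(); s=robot.snapshot(name); cv2.imwrite('pics/%s.png'%fn,s['frame']); s['obs']=o
    pickle.dump(s,open('pics/%s.pkl'%fn,'wb')); return s
def load(fn): return pickle.load(open('pics/%s.pkl'%fn,'rb'))
def campose(s):
    if 'mount' in s:
        M=np.array(s['mount']); o=s['obs']; R=np.array(o['tcp_rot']); p=np.array(o['tcp_pos'])
        return R@M[:3,:3], p+R@M[:3,3]
    A=np.array(s['attitude']); return A,np.array(s['xyz'])
def ray(s,u,v):
    R,p=campose(s); d=R@np.array([(u-s['cx'])/s['fx'],(v-s['cy'])/s['fy'],1]); return p,d/np.linalg.norm(d)
def onz(s,u,v,z):
    p,d=ray(s,u,v); return p+d*(z-p[2])/d[2]
def proj(s,P):
    R,p=campose(s); c=R.T@(np.array(P)-p); return np.array([s['fx']*c[0]/c[2]+s['cx'],s['fy']*c[1]/c[2]+s['cy']])
E
python3 - <<'E'
from h import *
for n in['scene','top','wrist']:
    s=snap(n,n+'0'); print(n,s.get('xyz'),s.get('attitude'),s['fx'],s.get('mount'))
o=robot.get_obs(); print(o)
E
```

```text
scene [1.29202931 0.01364724 0.56915337] [[-0.03901672  0.5100545  -0.85925672]
 [ 0.99893875 -0.0011532  -0.04604387]
 [-0.02447578 -0.86014131 -0.50946821]] 443.9554820557618 None
top [ 0.48291447 -0.00722645  1.00486903] [[-2.17273387e-02 -9.92641242e-01  1.19127187e-01]
 [-9.99762222e-01  2.17930200e-02 -7.51482293e-04]
 [-1.85018885e-03 -1.19115189e-01 -9.92878718e-01]] 522.8637399794997 None
wrist None None 412.3533350494807 [[ 7.84667794e-04 -9.45756630e-01 -3.24875024e-01  8.42135542e-02]
 [ 9.99999682e-01  6.96181912e-04  3.88607545e-04  1.57152959e-03]
 [-1.41356046e-04 -3.24875226e-01  9.45756876e-01 -1.42069104e-01]
 [ 0.00000000e+00  0.00000000e+00  0.00000000e+00  1.00000000e+00]]
{'time': 0.15, 'joints': array([-1.28208398e+00,  2.45691454e-01,  1.55875790e+00, -4.15834571e-05,
        1.33870071e+00, -1.74093788e-01]), 'joint_vel': array([-0.00019615, -0.00157279, -0.00269   , -0.00042914,  0.00011203,
       -0.00038785]), 'joint_torque': array([ 1.41496130e-03, -4.29987788e+01, -3.26549399e+01, -1.06708401e-04,
        3.53215779e-03, -1.02485743e-05]), 'tcp_pos': array([ 0.29007175, -0.58119359,  0.23039643]), 'tcp_rot': array([[ 8.94798962e-01,  4.46469019e-01, -4.82215375e-04],
       [ 4.46469220e-01, -8.94797765e-01,  1.48142543e-03],
       [ 2.29925317e-04, -1.54087226e-03, -9.99998786e-01]]), 'ft_force': array([0.30044521, 0.14155358, 1.01448254]), 'ft_torque': array([ 0.0031603 ,  0.00524198, -0.01374889]), 'finger_gap': 0.08552723364421853}
```

View pics/scene0.png

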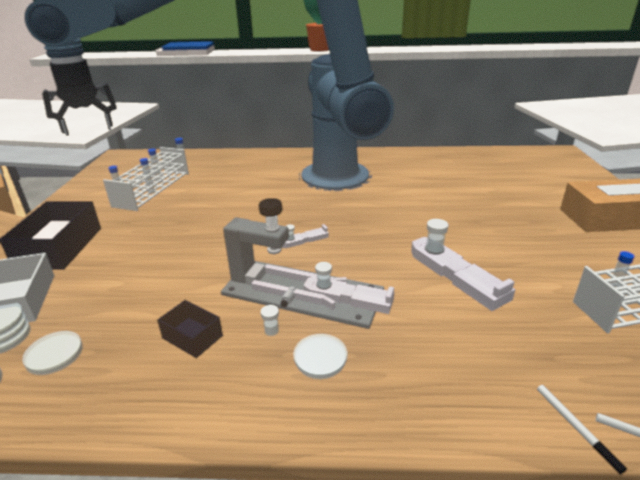

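View pics/top0.png

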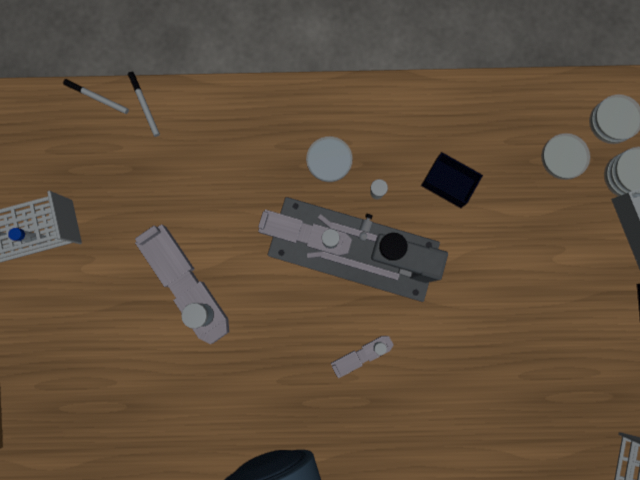

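View pics/wrist0.png

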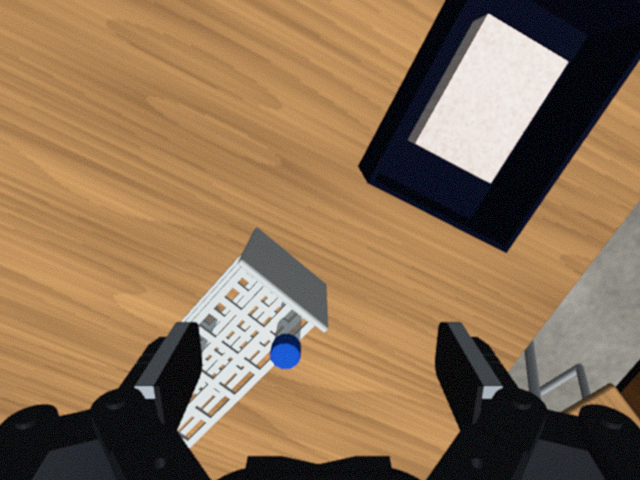

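The top view shows three carriers: a large one near (185,285), a small one near (362,357), and one in the press near (305,232). The one lying between the rails fits the description; I'll check its size in an enlarged crop.

Run:
```python
from h import *
s=load('top0')
c=s['frame'][185:310,250:455]; c=cv2.resize(c,None,fx=3.9,fy=3.9,interpolation=cv2.INTER_CUBIC)
cv2.imwrite('pics/crop0.png',c)
for l,q,z in [('rack ends big',[(148,230),(217,338)],.02),('press car',[(263,222),(349,243)],.03),('small',[(333,368),(391,343)],.015)]:
    a,b=[onz(s,*x,z) for x in q]; print(l,a,b,np.linalg.norm(a-b))
print(onz(s,393,246,.198))
g=cv2.cvtColor(s['frame'],cv2.COLOR_BGR2GRAY)
m=(g[210:290,360:430]<25).astype(np.uint8)
n,_,st,ce=cv2.connectedComponentsWithStats(m)
for i in range(1,n):
    if st[i,4]>8: print(st[i],ce[i]+[360,210], onz(s,*(ce[i]+[360,210]),.198))
```

```text
rack ends big [0.62985921 0.32974263 0.02      ] [0.42444237 0.19778628 0.02      ] 0.24414863695585068
press car [0.63884311 0.10956709 0.03      ] [ 0.59541252 -0.05154699  0.03      ] 0.16686510088523768
small [ 0.36471845 -0.0162928   0.015     ] [ 0.40795929 -0.12537214  0.015     ] 0.11733743471872651
[ 0.56984104 -0.11205463  0.198     ]
[ 6  4  6  4 16] [368.5   215.625] [ 0.61842151 -0.07554518  0.198     ]
[ 20  23  27  27 583] [392.9348199  245.98799314] [ 0.569862  -0.1119542  0.198    ]
```

View pics/crop0.png

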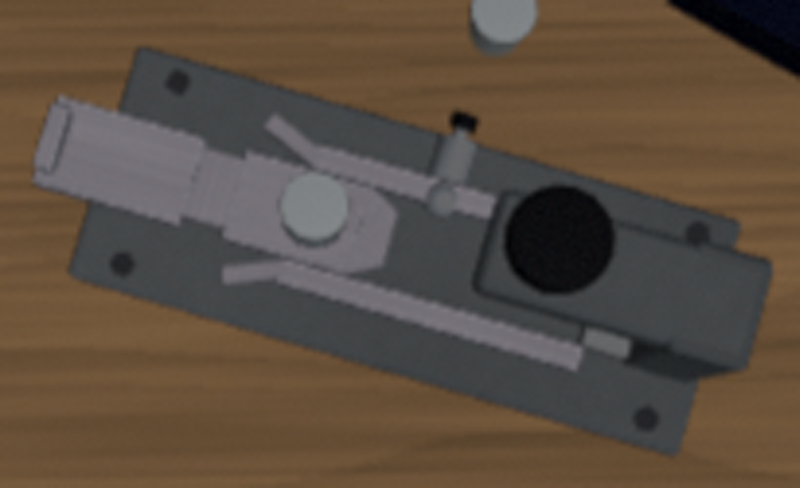

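```bash
cat >> h.py <<'E'
def cr(u,v): return u/3.9+250-.37, v/3.9+185-.37
E
python3 - <<'E'
from h import *
s=load('top0')
P=[onz(s,*cr(*q),.012)[:2] for q in[(138,46),(68,273),(678,456),(739,222)]]
for i in range(4): print(P[i],np.linalg.norm(P[i]-P[(i+1)%4]))
x1=P[2]-P[1];x2=P[3]-P[0]
print([np.degrees(np.arctan2(v[1],v[0])) for v in(x1,x2)])
y1=P[0]-P[1]; y2=P[3]-P[2]; print([np.degrees(np.arctan2(v[1],v[0]))-90 for v in(y1,y2)])
ctr=sum(P)/4; x=x1+x2; x/=np.linalg.norm(x)
print('ctr',ctr,'origin from plate',ctr+0.055*x)
# carrier: lug top at z .048, rear corners
for q,z in [((58,97),.048),((36,183),.048),((47,140),.048),((70,107),.048),((52,172),.048),((385,270),.032),((397,213),.032),((314,207),.075),((205,146),.032),((180,222),.032)]:
    print(q,onz(s,*cr(*q),z))
E
```

```text
[0.69079055 0.06880621] 0.1177152576377581
[0.57859761 0.10443803] 0.3092494079949928
[ 0.48328772 -0.18975786] 0.11846130178980477
[ 0.59649359 -0.22465071] 0.30823509837087054
[np.float64(-107.95063649668747), np.float64(-107.81384915526486)]
[np.float64(-107.6195453235953), np.float64(-107.1305917155574)]
ctr [ 0.58729237 -0.06029108] origin from plate [ 0.57040388 -0.11263398]
(58, 97) [0.65938403 0.10444712 0.048     ]
(36, 183) [0.61827498 0.11519127 0.048     ]
(47, 140) [0.63877746 0.1098328  0.048     ]
(70, 107) [0.65442965 0.0987742  0.048     ]
(52, 172) [0.62337242 0.10757204 0.048     ]
(385, 270) [ 0.57478661 -0.04968604  0.032     ]
(397, 213) [ 0.60216551 -0.05619188  0.032     ]
(314, 207) [ 0.60050999 -0.01596764  0.075     ]
(205, 146) [0.63677286 0.03555071 0.032     ]
(180, 222) [0.60009873 0.04816641 0.032     ]
```

```bash
cat >> h.py <<'E'
from scipy.spatial.transform import Rotation as Ro
A=np.radians(-107.8); O=np.array([.5702,-.1123])
px=np.array([np.cos(A),np.sin(A)]); py=np.array([-px[1],px[0]])
def W(x,y,z): return np.array([*(O+x*px+y*py),z])
def Pc(p): d=np.array(p[:2])-O; return np.array([d@px,d@py,p[2]])
def Rt(yaw): 
    c,q=np.cos(yaw),np.sin(yaw); return np.array([[c,q,0],[q,-c,0],[0,0,-1.]])
RT=Rt(A+np.pi)
def go(p,R=RT):
    o=robot.get_obs(); r0=np.array(o['tcp_rot'])
    d=r0.T@(p-np.array(o['tcp_pos']))/.8; w=Ro.from_matrix(r0.T@R).as_rotvec()/np.radians(30)
    print('t',round(o['time'],2),'press',Pc(o['tcp_pos']).round(4),'F',o['ft_force'].round(1),'inc',d.round(4),w.round(3))
E
python3 -c "
from h import *
go(W(-.28,0,.28))"
```

```text
t 0.15 press [ 0.5321 -0.1234  0.2304] F [0.3 0.1 1. ] inc [ 0.8195 -0.6186 -0.0609] [-0.003 -0.002 -1.523]
```

step_arm:
  increments:
    - [0.08, -0.06, -0.06, 0, 0, -0.3, -1]
    - [0.82, -0.62, -0.06, 0, 0, -0.7, -1]
    - [0.82, -0.62, -0.06, 0, 0, -1, -1]
    - [0.82, -0.62, -0.06, 0, 0, -1, -1]
    - [0.82, -0.62, -0.06, 0, 0, -1, -1]

```text
time: 0.78
tcp_pos: [0.4257, -0.3075, 0.2682]
tcp_rot: [[0.552, 0.834, -0.0], [0.834, -0.552, 0.002], [0.001, -0.001, -1.0]]
ft_force: [0.3, -0.2, 0.2]
finger_gap: 0.0005
```

```bash
python3 -c "
from h import *
go(W(-.28,0,.28))"
```

```text
t 0.78 press [ 0.23   -0.078   0.2682] F [ 0.3 -0.2  0.2] inc [ 0.6401 -0.0788 -0.014 ] [-0.002 -0.003 -0.524]
```

step_arm:
  increments:
    - [0.64, -0.08, -0.015, 0, 0, -0.52, -1]
    - [0.64, -0.08, -0.015, 0, 0, -0.52, -1]
    - [0.64, -0.08, -0.015, 0, 0, -0.52, -1]
    - [0.64, -0.08, -0.015, 0, 0, -0.52, -1]
    - [0.64, -0.08, -0.015, 0, 0, -0.52, -1]

```text
time: 1.4
tcp_pos: [0.5642, -0.0274, 0.2758]
tcp_rot: [[0.307, 0.952, -0.0], [0.952, -0.307, 0.001], [0.001, -0.001, -1.0]]
ft_force: [-0.3, -0.5, -0.1]
finger_gap: -0.0
```

```bash
python3 -c "
from h import *
go(W(-.28,0,.28))"
```

```text
t 1.4 press [-0.079  -0.0316  0.2758] F [-0.3 -0.5 -0.1] inc [ 0.2514  0.0391 -0.005 ] [-0.002 -0.002 -0.003]
```

step_arm:
  increments:
    - [0.25, 0.04, -0.005, 0, 0, 0, -1]
    - [0.25, 0.04, -0.005, 0, 0, 0, -1]
    - [0.25, 0.04, -0.005, 0, 0, 0, -1]
    - [0.25, 0.04, -0.005, 0, 0, 0, -1]
    - [0.25, 0.04, -0.005, 0, 0, 0, -1]

```text
time: 2.02
tcp_pos: [0.656, 0.1536, 0.2793]
tcp_rot: [[0.306, 0.952, -0.001], [0.952, -0.306, 0.001], [0.001, -0.002, -1.0]]
ft_force: [-0.4, -0.5, -0.8]
finger_gap: -0.0001
```

```bash
python3 -c "
from h import *
snap('wrist','w1')
go(W(-.28,0,.03))"
```

```text
t 2.08 press [-0.2783  0.0006  0.2795] F [ 0.7 -1.  -0.3] inc [ 2.000e-03 -2.000e-04  3.119e-01] [-0.003 -0.001 -0.003]
```

View pics/w1.png

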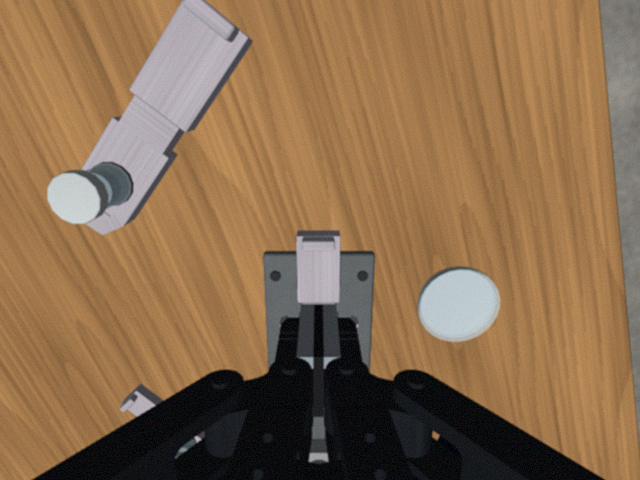

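The wrist view shows the carrier's rear edge at about (297–340, 232), square to the plate, and the big look-alike well to the left.

```bash
python3 -c "
from h import *
s=load('w1')
for q in[(298,232),(340,232),(265,252),(374,252)]:
  print(q,[Pc(onz(s,*q,z)).round(4) for z in(.012,.032,.048)])
s=load('top0'); print(Pc(onz(s,193,313,.1)),Pc(onz(s,330,158,.016)))
"
```

```text
(298, 232) [array([-0.2317, -0.0195,  0.012 ]), array([-0.2381, -0.0185,  0.032 ]), array([-0.2432, -0.0176,  0.048 ])]
(340, 232) [array([-0.2317,  0.0242,  0.012 ]), array([-0.2381,  0.0231,  0.032 ]), array([-0.2432,  0.0223,  0.048 ])]
(265, 252) [array([-0.2094, -0.0549,  0.012 ]), array([-0.2169, -0.0521,  0.032 ]), array([-0.2228, -0.0498,  0.048 ])]
(374, 252) [array([-0.2096,  0.0606,  0.012 ]), array([-0.217 ,  0.0578,  0.032 ]), array([-0.223 ,  0.0555,  0.048 ])]
[-0.28880507 -0.19549305  0.1       ] [-0.14730796  0.1561935   0.016     ]
```

step_arm:
  increments:
    - [0.005, 0, 0.08, 0, 0, 0, -1]
    - [0.005, 0, 0.31, 0, 0, 0, -1]
    - [0.005, 0, 0.31, 0, 0, 0, -1]
    - [0.005, 0, 0.31, 0, 0, 0, -1]
    - [0.005, 0, 0.31, 0, 0, 0, -1]

```text
time: 2.7
tcp_pos: [0.6515, 0.1543, 0.0256]
tcp_rot: [[0.31, 0.951, -0.014], [0.951, -0.31, -0.0], [-0.005, -0.013, -1.0]]
ft_force: [-0.2, 0.2, 0.2]
finger_gap: -0.0001
```

```bash
python3 -c "
from h import *
go(W(-.245,0,.028))"
```

```text
t 2.7 press [-0.2787 -0.0041  0.0256] F [-0.2  0.2  0.2] inc [-0.0421  0.0052 -0.0029] [-0.026  0.009 -0.008]
```

step_arm:
  increments:
    - [-0.01, 0.005, -0.002, 0, 0, 0, -1]
    - [-0.02, 0.005, -0.002, 0, 0, 0, -1]
    - [-0.028, 0.005, -0.002, 0, 0, 0, -1]
    - [-0.028, 0.005, -0.002, 0, 0, 0, -1]

```text
time: 3.2
tcp_pos: [0.649, 0.1312, 0.0287]
tcp_rot: [[0.31, 0.951, -0.012], [0.951, -0.31, -0.0], [-0.004, -0.012, -1.0]]
ft_force: [1.5, 0.6, -0.1]
finger_gap: -0.0001
```

```bash
python3 -c "
from h import *
go(W(-.245,0,.028))"
```

```text
t 3.2 press [-0.2559  0.0006  0.0287] F [ 1.5  0.6 -0.1] inc [-0.0137 -0.0006  0.0009] [-0.022  0.007 -0.009]
```

step_arm:
  increments:
    - [-0.008, 0, 0.001, -0.02, 0, 0, -1]
    - [-0.016, 0, 0.001, -0.02, 0, 0, -1]
    - [-0.024, 0, 0.001, -0.02, 0, 0, -1]
    - [-0.032, 0, 0.001, -0.02, 0, 0, -1]
    - [-0.04, 0, 0.001, -0.02, 0, 0, -1]

```text
time: 3.82
tcp_pos: [0.6391, 0.1006, 0.0282]
tcp_rot: [[0.31, 0.951, -0.002], [0.951, -0.31, -0.003], [-0.004, -0.001, -1.0]]
ft_force: [0.5, 2.4, 0.9]
finger_gap: -0.0004
```

```bash
python3 -c "
from h import *
snap('top','t2')
s=load('t2');c=s['frame'][185:310,250:455]; c=cv2.resize(c,None,fx=3.9,fy=3.9,interpolation=cv2.INTER_CUBIC)
cv2.imwrite('pics/crop2.png',c)
go(W(-.19,0,.028))"
```

```text
t 3.88 press [-0.2229  0.0006  0.0281] F [ 0.7  1.4 -0.3] inc [-0.0412 -0.0005  0.0003] [-0.002  0.008 -0.01 ]
```

View pics/crop2.png

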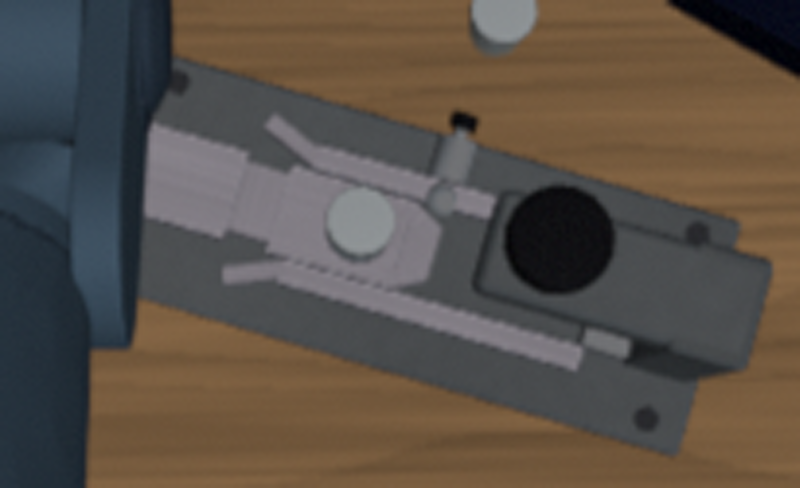

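The carrier has advanced straight, with its vial now at (361,221) in the crop and its nose near the side plunger. I'll continue.

step_arm:
  increments:
    - [-0.008, 0, 0, 0, 0, 0, -1]
    - [-0.016, 0, 0, 0, 0, 0, -1]
    - [-0.024, 0, 0, 0, 0, 0, -1]
    - [-0.032, 0, 0, 0, 0, 0, -1]
    - [-0.04, 0, 0, 0, 0, 0, -1]

```text
time: 4.5
tcp_pos: [0.6289, 0.07, 0.0281]
tcp_rot: [[0.311, 0.95, -0.002], [0.95, -0.311, -0.002], [-0.003, -0.001, -1.0]]
ft_force: [1.7, 6.2, -0.2]
finger_gap: -0.0005
```

```bash
python3 -c "
from h import *
s=load('t2'); print(Pc(onz(s,*cr(361,221),.076)))
go(W(-.16,0,.028))"
```

```text
[-0.07845044 -0.00078111  0.076     ]
t 4.5 press [-0.1915  0.0002  0.0281] F [ 1.7  6.2 -0.2] inc [-0.0394 -0.      0.0002] [-0.002  0.005 -0.01 ]
```

step_arm:
  increments:
    - [-0.007, 0, 0, 0, 0, 0, -1]
    - [-0.014, 0, 0, 0, 0, 0, -1]
    - [-0.021, 0, 0, 0, 0, 0, -1]
    - [-0.028, 0, 0, 0, 0, 0, -1]
    - [-0.035, 0, 0, 0, 0, 0, -1]

```text
time: 5.12
tcp_pos: [0.6205, 0.0439, 0.0281]
tcp_rot: [[0.311, 0.95, -0.0], [0.95, -0.311, -0.001], [-0.001, -0.0, -1.0]]
ft_force: [2.8, 4.7, -0.9]
finger_gap: -0.0003
```

```bash
python3 -c "
from h import *
go(W(-.145,0,.028))"
```

```text
t 5.12 press [-0.1641  0.0002  0.0281] F [ 2.8  4.7 -0.9] inc [-0.0239 -0.0001  0.0002] [-0.     0.001 -0.011]
```

Now finer steps: 19 mm to go by estimate.

step_arm:
  increments:
    - [-0.005, 0, 0, 0, 0, 0, -1]
    - [-0.009, 0, 0, 0, 0, 0, -1]
    - [-0.013, 0, 0, 0, 0, 0, -1]
    - [-0.016, 0, 0, 0, 0, 0, -1]

```text
time: 5.62
tcp_pos: [0.6168, 0.0323, 0.0282]
tcp_rot: [[0.311, 0.95, 0.001], [0.95, -0.311, 0.001], [0.001, 0.0, -1.0]]
ft_force: [3.8, 5.6, -0.4]
finger_gap: 0.0002
```

```bash
python3 -c "
from h import *
go(W(-.145,0,.028))"
```

```text
t 5.62 press [-0.1519  0.0002  0.0282] F [ 3.8  5.6 -0.4] inc [-0.0086 -0.0002  0.0002] [ 0.001 -0.002 -0.011]
```

step_arm:
  increments:
    - [-0.003, 0, 0, 0, 0, 0, -1]
    - [-0.006, 0, 0, 0, 0, 0, -1]
    - [-0.008, 0, 0, 0, 0, 0, -1]

```text
time: 6.0
tcp_pos: [0.6149, 0.0263, 0.0281]
tcp_rot: [[0.311, 0.95, 0.001], [0.95, -0.311, 0.001], [0.002, 0.001, -1.0]]
ft_force: [1.7, 3.2, -0.4]
finger_gap: -0.0001
```

```bash
python3 -c "
from h import *
go(W(-.145,0,.028))"
```

```text
t 6.0 press [-0.1457  0.0002  0.0281] F [ 1.7  3.2 -0.4] inc [-0.0008 -0.0003  0.0002] [ 0.002 -0.003 -0.011]
```

step_arm:
  increments:
    - [-0.002, 0, 0, 0, 0, 0, -1]
    - [-0.003, 0, 0, 0, 0, 0, -1]

```text
time: 6.25
tcp_pos: [0.6147, 0.0256, 0.0282]
tcp_rot: [[0.312, 0.95, 0.003], [0.95, -0.312, 0.005], [0.005, 0.002, -1.0]]
ft_force: [5.1, 10.8, -1.5]
finger_gap: -0.0001
```

step_arm:
  increments:
    - [-0.001, 0, 0, 0, 0, 0, -1]
    - [-0.002, 0, 0, 0, 0, 0, -1]

```text
time: 6.5
tcp_pos: [0.6148, 0.0256, 0.0283]
tcp_rot: [[0.313, 0.95, 0.005], [0.95, -0.313, 0.008], [0.009, 0.002, -1.0]]
ft_force: [5.7, 11.3, -0.8]
finger_gap: 0.0
```

step_arm:
  increments:
    - [-0.004, 0, 0, 0, 0, 0, -1]
    - [-0.004, 0, 0, 0, 0, 0, -1]
    - [-0.004, 0, 0, 0, 0, 0, -1]

```text
time: 6.88
tcp_pos: [0.6148, 0.0256, 0.0285]
tcp_rot: [[0.314, 0.95, 0.008], [0.949, -0.314, 0.013], [0.015, 0.004, -1.0]]
ft_force: [6.5, 15.4, -2.4]
finger_gap: 0.0003
```

```bash
python3 -c "
from h import *
snap('top','t3')
s=load('t3');c=s['frame'][185:310,250:455]; c=cv2.resize(c,None,fx=3.9,fy=3.9,interpolation=cv2.INTER_CUBIC)
cv2.imwrite('pics/crop3.png',c)
s=snap('scene','s3');c=s['frame'][190:340,200:420]; c=cv2.resize(c,None,fx=3.6,fy=3.6,interpolation=cv2.INTER_CUBIC)
cv2.imwrite('pics/crops3.png',c)
go(W(-.145,0,.028))"
```

```text
t 6.97 press [-0.145   0.0003  0.0285] F [ 6.3 15.9 -2.4] inc [ 0.     -0.0004  0.0007] [ 0.007 -0.028 -0.016]
```

View pics/crop3.png

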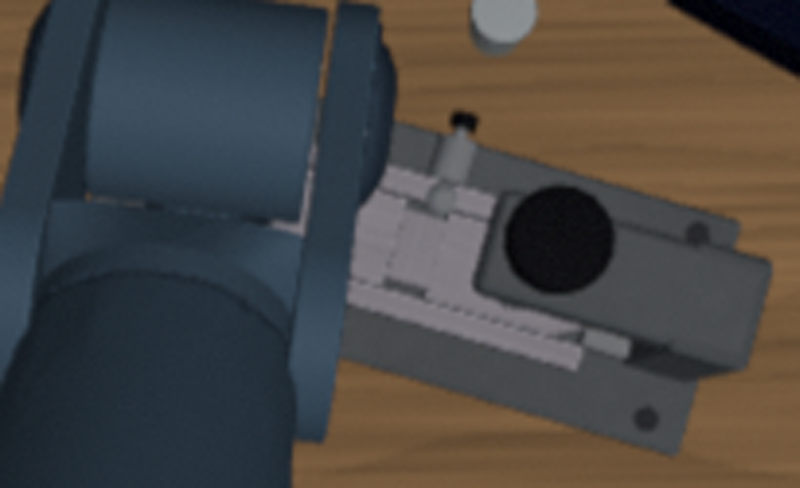

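View pics/crops3.png

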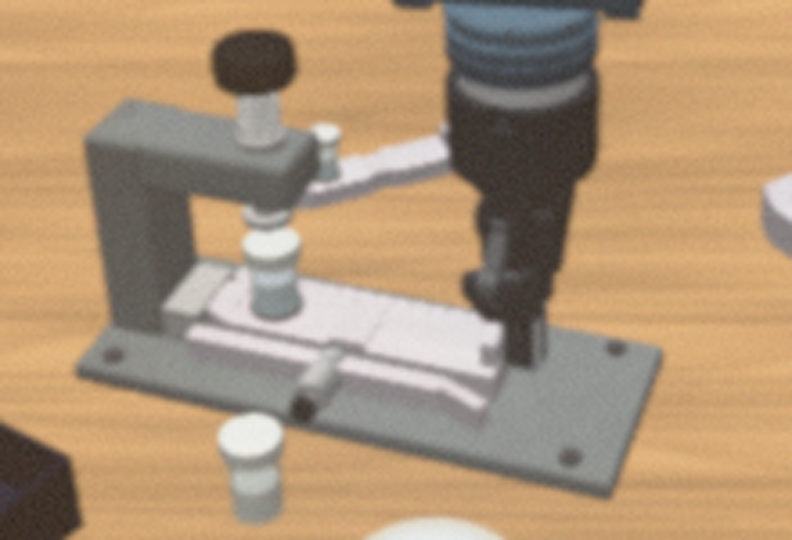

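The crops show the nose on the end stop and the ball at (440,195) in the notch, with the tool stopped at about 17 N. Now I'll back off and lift.

step_arm:
  increments:
    - [0.015, 0, 0, 0, 0, 0, -1]
    - [0.05, 0, 0, 0, 0, 0, -1]
    - [0.05, 0, -0.06, 0, 0, 0, -1]
    - [0.05, 0, -0.13, 0, 0, 0, -1]
    - [0.05, 0, -0.2, 0, 0, 0, -1]

```text
time: 7.6
tcp_pos: [0.6252, 0.061, 0.1901]
tcp_rot: [[0.314, 0.95, 0.006], [0.949, -0.314, 0.012], [0.013, 0.002, -1.0]]
ft_force: [1.5, 0.5, 0.5]
finger_gap: 0.0002
```

```bash
python3 -c "
from h import *
go(W(-.16,0,.27))"
```

```text
t 7.6 press [-0.1818 -0.0006  0.1901] F [1.5 0.5 0.5] inc [-0.026   0.0012 -0.1002] [ 0.004 -0.025 -0.016]
```

step_arm:
  increments:
    - [0, 0, -0.07, 0, -0.025, -0.016, -1]
    - [0, 0, -0.1, 0, -0.025, -0.016, -1]
    - [-0.06, 0, -0.1, 0, -0.025, -0.016, -1]
    - [-0.06, 0, -0.1, 0, -0.025, -0.016, -1]

```text
time: 8.1
tcp_pos: [0.6088, 0.012, 0.2694]
tcp_rot: [[0.309, 0.951, 0.001], [0.951, -0.309, -0.002], [-0.002, 0.002, -1.0]]
ft_force: [-0.5, 0.0, 0.1]
finger_gap: -0.0002
```

```bash
python3 -c "
from h import *
snap('wrist','w4')
snap('top','t4')
s=load('t4');c=s['frame'][185:310,250:455]; c=cv2.resize(c,None,fx=3.9,fy=3.9,interpolation=cv2.INTER_CUBIC)
cv2.imwrite('pics/crop4.png',c)
go(W(0,0,.23))"
```

```text
t 8.2 press [-0.1321 -0.0014  0.269 ] F [0.4 0.5 0.9] inc [-0.1651  0.0019  0.0489] [ 0.002  0.002 -0.002]
```

View pics/w4.png

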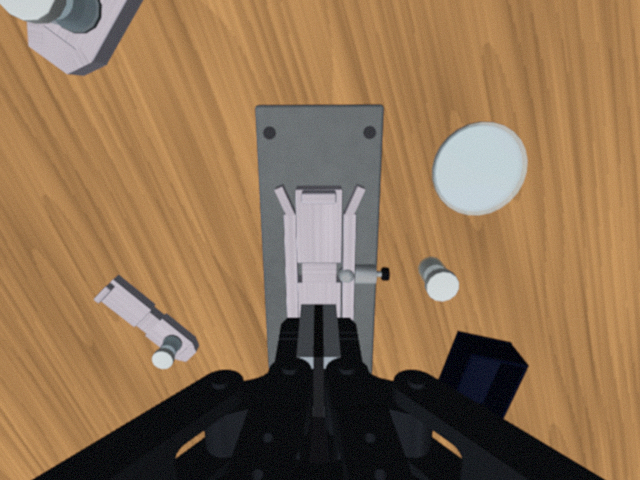

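View pics/crop4.png

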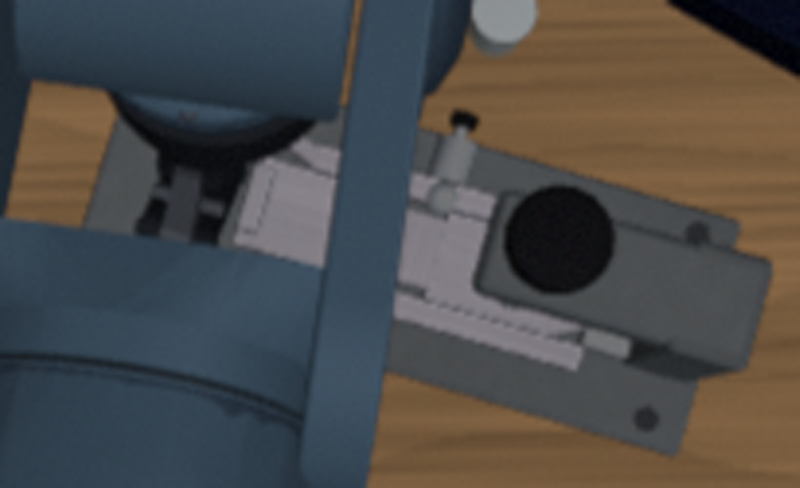

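The wrist view after release shows the carrier home and the ball at (346,275) in the notch. The bystanders are untouched, so I'll move above the knob.

step_arm:
  increments:
    - [-0.07, 0.002, 0.02, 0, 0, 0, -1]
    - [-0.14, 0.002, 0.04, 0, 0, 0, -1]
    - [-0.165, 0.002, 0.05, 0, 0, 0, -1]
    - [-0.165, 0.002, 0.05, 0, 0, 0, -1]

```text
time: 8.7
tcp_pos: [0.5699, -0.1123, 0.2282]
tcp_rot: [[0.308, 0.951, -0.001], [0.951, -0.308, -0.0], [-0.0, -0.001, -1.0]]
ft_force: [1.2, 0.6, -0.2]
finger_gap: 0.0001
```

```bash
python3 -c "
from h import *
s=snap('scene','s5');c=s['frame'][140:290,180:400]; c=cv2.resize(c,None,fx=3.6,fy=3.6,interpolation=cv2.INTER_CUBIC)
cv2.imwrite('pics/crops5.png',c)
go(W(0,0,.198))"
```

```text
t 8.75 press [-8.00e-04  1.00e-04  2.29e-01] F [-0.2  0.7  0.3] inc [-0.001  -0.0002  0.0388] [ 0.001  0.001 -0.002]
```

View pics/crops5.png

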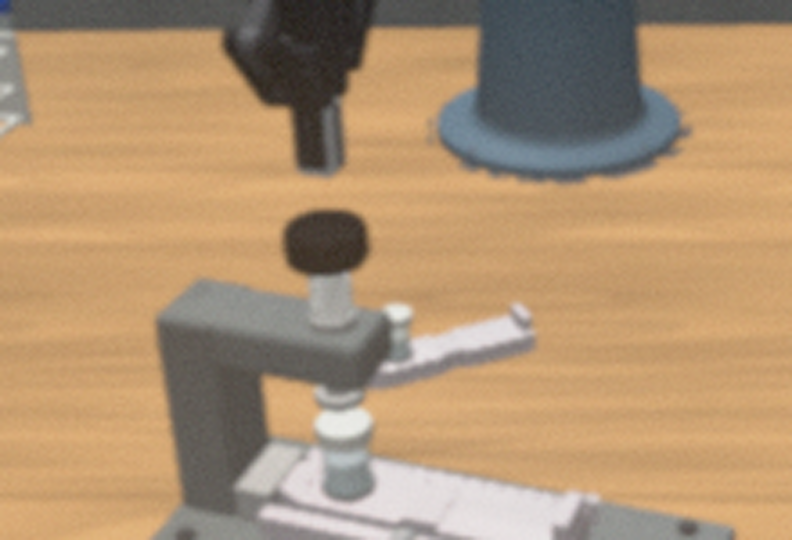

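The tip stands right above the knob and the vial is under the foot. Descending.

step_arm:
  increments:
    - [-0.001, 0, 0.012, 0, 0, 0, -1]
    - [-0.001, 0, 0.024, 0, 0, 0, -1]
    - [-0.001, 0, 0.034, 0, 0, 0, -1]
    - [-0.001, 0, 0.04, 0, 0, 0, -1]
    - [-0.001, 0, 0.045, 0, 0, 0, -1]

```text
time: 9.38
tcp_pos: [0.5704, -0.1119, 0.1934]
tcp_rot: [[0.307, 0.952, 0.0], [0.952, -0.307, 0.0], [0.0, 0.0, -1.0]]
ft_force: [-3.2, 2.0, 5.7]
finger_gap: -0.0002
```

```bash
python3 -c "
from h import *
go(W(0,0,.188))"
```

```text
t 9.38 press [-0.0004  0.      0.1934] F [-3.2  2.   5.7] inc [-0.0005 -0.0001  0.0068] [ 0.    -0.    -0.002]
```

Contact at the spring's force. Next, down in about 2 mm rows.

step_arm:
  increments:
    - [0, 0, 0.003, 0, 0, 0, -1]
    - [0, 0, 0.006, 0, 0, 0, -1]
    - [0, 0, 0.008, 0, 0, 0, -1]

```text
time: 9.75
tcp_pos: [0.5704, -0.112, 0.1879]
tcp_rot: [[0.307, 0.952, 0.0], [0.952, -0.307, 0.0], [0.0, 0.0, -1.0]]
ft_force: [-4.0, 1.7, 6.3]
finger_gap: -0.0
```

step_arm:
  increments:
    - [0, 0, 0.002, 0, 0, 0, -1]
    - [0, 0, 0.004, 0, 0, 0, -1]
    - [0, 0, 0.006, 0, 0, 0, -1]

```text
time: 10.12
tcp_pos: [0.5704, -0.112, 0.1842]
tcp_rot: [[0.306, 0.952, 0.0], [0.952, -0.306, -0.0], [-0.0, 0.0, -1.0]]
ft_force: [-4.2, 2.9, 7.2]
finger_gap: -0.0001
```

step_arm:
  increments:
    - [0, 0, 0.002, 0, 0, 0, -1]
    - [0, 0, 0.004, 0, 0, 0, -1]

```text
time: 10.38
tcp_pos: [0.5705, -0.112, 0.1824]
tcp_rot: [[0.306, 0.952, 0.0], [0.952, -0.306, -0.0], [-0.0, 0.0, -1.0]]
ft_force: [-6.4, 2.5, 12.6]
finger_gap: -0.0
```

The bite has begun at about 15.5 mm, so the stop should come at about 21 mm (z≈0.177).

step_arm:
  increments:
    - [0, 0, 0.002, 0, 0, 0, -1]
    - [0, 0, 0.004, 0, 0, 0, -1]

```text
time: 10.62
tcp_pos: [0.5706, -0.1121, 0.1815]
tcp_rot: [[0.306, 0.952, -0.0], [0.952, -0.306, -0.001], [-0.001, 0.0, -1.0]]
ft_force: [-8.3, 3.3, 12.8]
finger_gap: -0.0001
```

step_arm:
  increments:
    - [0, 0, 0.002, 0, 0, 0, -1]
    - [0, 0, 0.004, 0, 0, 0, -1]

```text
time: 10.88
tcp_pos: [0.5708, -0.1121, 0.1806]
tcp_rot: [[0.306, 0.952, 0.0], [0.952, -0.306, -0.001], [-0.001, 0.0, -1.0]]
ft_force: [-8.0, 3.0, 13.8]
finger_gap: 0.0003
```

step_arm:
  increments:
    - [0, 0, 0.002, 0, 0, 0, -1]
    - [0, 0, 0.003, 0, 0, 0, -1]

```text
time: 11.12
tcp_pos: [0.571, -0.1122, 0.1804]
tcp_rot: [[0.306, 0.952, 0.0], [0.952, -0.306, -0.001], [-0.001, 0.001, -1.0]]
ft_force: [-7.2, 3.2, 12.8]
finger_gap: 0.0003
```

step_arm:
  increments:
    - [0, 0, 0.004, 0, 0, 0, -1]
    - [0, 0, 0.006, 0, 0, 0, -1]

```text
time: 11.38
tcp_pos: [0.571, -0.1122, 0.178]
tcp_rot: [[0.306, 0.952, -0.0], [0.952, -0.306, -0.001], [-0.001, 0.0, -1.0]]
ft_force: [-8.2, 3.3, 13.4]
finger_gap: 0.0
```

step_arm:
  increments:
    - [0, 0, 0.005, 0, 0, 0, -1]
    - [0, 0, 0.006, 0, 0, 0, -1]

```text
time: 11.62
tcp_pos: [0.5711, -0.1123, 0.1772]
tcp_rot: [[0.305, 0.952, -0.001], [0.952, -0.305, -0.002], [-0.002, -0.0, -1.0]]
ft_force: [-13.0, 4.8, 22.4]
finger_gap: 0.0
```

step_arm:
  increments:
    - [0, -0.001, 0.006, 0, 0, 0, -1]
    - [0, -0.001, 0.007, 0, 0, 0, -1]
    - [0, -0.001, 0.007, 0, 0, 0, -1]

```text
time: 12.0
tcp_pos: [0.5711, -0.1122, 0.1771]
tcp_rot: [[0.305, 0.952, 0.0], [0.952, -0.305, -0.003], [-0.003, 0.001, -1.0]]
ft_force: [-13.6, 5.1, 26.5]
finger_gap: 0.0001
```

The force climbs with no further travel (0.1 mm), so this is the hard stop. I'll hold.

step_arm:
  increments:
    - [0, -0.001, 0.007, 0, 0, 0, -1]
    - [0, -0.001, 0.007, 0, 0, 0, -1]
    - [0, -0.001, 0.007, 0, 0, 0, -1]
    - [0, -0.001, 0.007, 0, 0, 0, -1]

```text
time: 12.5
tcp_pos: [0.5711, -0.1122, 0.1771]
tcp_rot: [[0.304, 0.953, 0.001], [0.953, -0.304, -0.004], [-0.003, 0.002, -1.0]]
ft_force: [-12.8, 5.2, 26.4]
finger_gap: -0.0001
```

step_arm:
  increments:
    - [0, -0.001, 0.007, 0, 0, 0, -1]
    - [0, -0.001, 0.007, 0, 0, 0, -1]
    - [0, -0.001, 0.007, 0, 0, 0, -1]
    - [0, -0.001, 0.007, 0, 0, 0, -1]

```text
time: 13.0
tcp_pos: [0.5711, -0.1123, 0.1771]
tcp_rot: [[0.304, 0.953, 0.003], [0.953, -0.304, -0.005], [-0.004, 0.004, -1.0]]
ft_force: [-14.6, 4.7, 26.7]
finger_gap: -0.0002
```

step_arm:
  increments:
    - [0, 0, -0.006, 0, 0, 0, -1]
    - [0, 0, -0.016, 0, 0, 0, -1]
    - [0, 0, -0.028, 0, 0, 0, -1]
    - [0, 0, -0.045, 0, 0, 0, -1]
    - [0, 0, -0.08, 0, 0, 0, -1]

```text
time: 13.62
tcp_pos: [0.5701, -0.1117, 0.2402]
tcp_rot: [[0.304, 0.953, -0.0], [0.953, -0.304, -0.004], [-0.004, 0.001, -1.0]]
ft_force: [0.1, -0.1, 0.4]
finger_gap: 0.0003
```

step_arm:
  increments:
    - [0.04, 0, -0.08, 0, 0, 0, -1]
    - [0.1, 0, -0.1, 0, 0, 0, -1]
    - [0.17, 0, -0.1, 0, 0, 0, -1]
    - [0.24, 0, -0.1, 0, 0, 0, -1]
    - [0.24, 0, -0.1, 0, 0, 0, -1]

```text
time: 14.25
tcp_pos: [0.6288, 0.0748, 0.3192]
tcp_rot: [[0.299, 0.954, -0.001], [0.954, -0.299, -0.003], [-0.003, 0.0, -1.0]]
ft_force: [-0.1, -0.2, 0.3]
finger_gap: -0.0002
```

```bash
python3 -c "
from h import *
snap('wrist','w6');snap('top','t6')
s=snap('scene','s6');c=s['frame'][180:330,200:420]; c=cv2.resize(c,None,fx=3.6,fy=3.6,interpolation=cv2.INTER_CUBIC)
cv2.imwrite('pics/crops6.png',c)
go(W(0,0,.198))"
```

```text
t 14.4 press [-0.1923 -0.0006  0.3193] F [-1.3 -0.2 -0.6] inc [-0.2397  0.0003  0.1526] [0.001 0.008 0.003]
```

View pics/crops6.png

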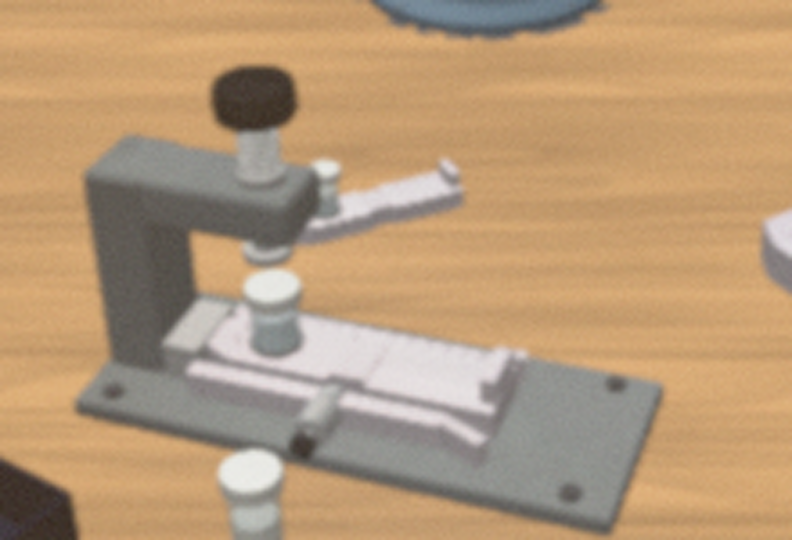

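View pics/w6.png

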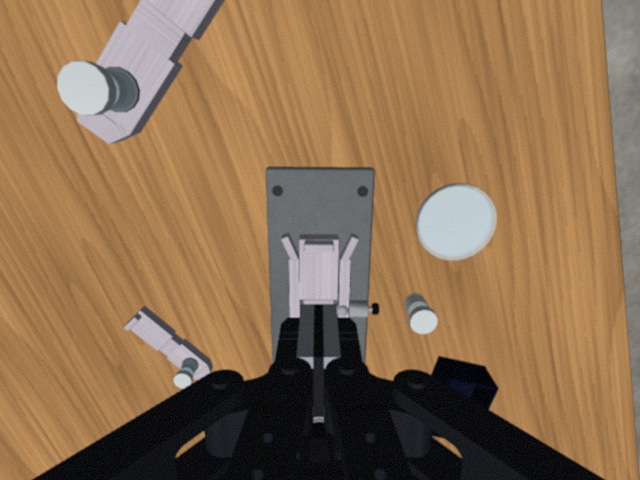

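The knob is back up at (255,97) in the crop and the carrier is home. One numeric check of the cap drop and knob return against the picture taken before pressing.

```bash
python3 -c "
from h import *
a=load('s3')['frame'].astype(np.float32).mean(2);b=load('s6')['frame'].astype(np.float32).mean(2)
for n,(x,y,w,h) in dict(knob=(256,196,30,22),captop=(264,252,24,14),stop=(244,262,20,22),sidepl=(278,285,24,24)).items():
  sh,r=cv2.phaseCorrelate(a[y:y+h,x:x+w].copy(),b[y:y+h,x:x+w].copy(),cv2.createHanningWindow((w,h),cv2.CV_32F)); print(n,np.round(sh,2),round(r,2))
s=load('s3');z=W(0,0,.076);print('6mm =',proj(s,z-[0,0,.006])-proj(s,z), proj(s,z))
"
```

```text
knob [0.1  0.13] 1.0
captop [0.64 1.26] 0.7
stop [-0.12 -0.02] 0.95
sidepl [-0.16 -0.03] 0.83
6mm = [0.22443906 2.50394571] [275.4488333  255.96736643]
```

```bash
python3 -c "
from h import *
a=load('s3')['frame'].astype(np.float32).mean(2);b=load('s6')['frame'].astype(np.float32).mean(2)
for f in(a,b): print(f[246:284,272:280].mean(1).round(0).astype(int))
for n in('s3','s6'):
  f=load(n)['frame'][240:290,250:305]; cv2.imwrite('pics/z%s.png'%n,cv2.resize(f,None,fx=7,fy=7,interpolation=cv2.INTER_CUBIC))
cv2.imwrite('pics/zz.png',np.hstack([cv2.imread('pics/zs3.png'),cv2.imread('pics/zs6.png')]))
"
```

```text
[ 92  96 118 152 170 164 146 163 205 228 232 232 233 231 220 185 151 139
 144 164 185 192 186 166 148 140 140 140 142 141 140 131 141 185 215 209
 179 162]
[ 89  93 116 148 168 160 136 136 172 212 227 229 229 229 230 229 222 195
 156 138 141 157 171 163 145 138 136 138 139 138 137 130 137 180 209 206
 177 159]
```

View pics/zz.png

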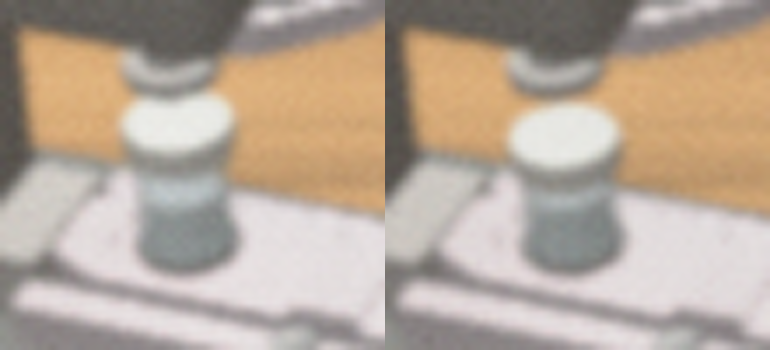

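The cap's lower edge dropped about 2.2 px (≈5.4 mm), which matches a bottomed cap that started 0–1 mm on. The knob and side plunger are where they were. Handing in.

```bash
python3 -c "
from h import *
print(robot.job_done())"
```

```text
the job is handed in; nothing more can be done
None
```

The vial is capped and the carrier is home in the press. I handed the job in at about 14.5 s of the 53 s allowed, with the arm clear of everything.

- **Carrier:** I pushed the one between the rails, about 170 mm long by measurement. The other two measured about 244 mm and 117 mm. The resistance dropped from about 7 N to 3.6 N as the side plunger snapped into the notch. It then rose to about 17 N with no movement at the end stop. After I let go, the pictures showed the nose on the stop and the ball in the notch.
- **Cap:** The bite began at about 15.5 mm of plunger depth and the hard stop came at about 20.9 mm. I held it there for about 1.3 s at 26–27 N vertical (about 31 N in total with a sideways friction load), then released it.
- **Last checks:** The knob is back up to within about 0.1 px of where it was before pressing. The cap's edge dropped about 2.2 px, or roughly 5.4 mm, which fits a cap that started up to 1 mm on. A first check of the cap by image correlation gave only 1.3 px; it was a poor match because of the background, so I relied on the edge reading and the hard-stop force. The dish, spare vial and box look undisturbed; I judged that by eye and did not measure them.

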